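Release the ratchet and bring the hold-down arm onto the insert

ROBOT

A 6-joint arm with a two-finger parallel gripper is mounted at the origin on a cart in front of the work surface, level with it; the furniture and walls round the work are solid. World frame = base frame: x ahead of the robot, y to its left, z up, the work surface at z = 0. Lengths are in m, angles in rad, forces in N, time in s.
With the tool pointing down it reaches from about 0.375 to 0.9 m from the base axis. Payload 3.1 kg.
Tool frame: the origin (TCP) lies at the very end of the fingers, on their centre line; the grasp point (between the pads) lies 19 mm behind it (r.grip_point_offset is the distance from the TCP to the grasp point, in m); z points along the fingers, x is the direction in which the jaws open and shut, and the axes are right-handed (so a half turn about z gives the same grasp; the last joint's range is limited). The gripper opens to 87 mm and grips with 3 to 60 N. Pads are 19 mm wide; open, the fingers measure 117 mm over their backs; the gripper's body (75 mm by 190 mm) begins 51 mm behind the grasp point.
Start: joints at [-1.395, 0.527, 1.433, -0, 1.181, -0.178], TCP at [0.217, -0.586, 0.223] pointing down, gripper open.
Joint ranges: [-3.08, 3.08], [-0.75, 2.2], [0.22, 2.44], [-1.43, 4.57], [0, 2.65], [-2.85, 2.85]. Speed limits (rad/s): [2.79, 2.79, 3.14, 3.14, 3.14, 3.14].

INTERFACE

Orientations are given as a unit quaternion [w, x, y, z].
In Python, from cell import r gives the robot as it stands.
- The arm moves only by the shell command python3 -m pendant 'ROWS' [OPENING] [FORCE]. ROWS is JSON, a list of rows, each a list of 6 numbers: the shift along the tool's x, y, z in cm, then the turn, a rotation vector about the tool's x, y, z in rad. In form: [[x, y, z, rx, ry, rz], ...]. A call has 1 to 12 rows; each row is the pose to reach, as a shift and turn from the pose commanded when the call began, along the tool's axes at that moment; what a row does not reach only later rows make up. A row lasts 1/10 s, in which the tool goes at most 50 mm and 8.59 degrees, less where a joint would pass 70% of its speed; a pose out of reach is approached as far as the arm can. A call with a gripper value outside its range is refused whole. OPENING is the opening, from 0 (shut) to 1 (fully open), set as the call begins (- or left out, the last holds). The fingers move at their own pace and stop on an object; FORCE is the grip in N (left out, the last holds). Time passes only in rows, so rows that repeat a pose let the fingers close. It gives the time, the measured TCP pose, the force and the opening at its end, in the units of the state.
- r.sense(): the state, without advancing time (a new reading comes with each control period).
- r.snapshot(name): name is "side" or "top"; returns the picture (400x640x3 uint8, red, green, blue); there is no depth.
- r.get_calibration(name): a dict with "fx", "fy", "cx", "cy" (pixels), "world_from_camera" (4x4, takes a point from camera to world coordinates). Camera axes: x right, y down, z forward; pixel columns grow to the right and rows downward; lengths in m; the calibration is good to about 2 mm. A picture is of the moment at which its call begins. get_calibration takes no time and is no camera call.
- r.sign_off(): hands the job in, once; it reports no verdict.
The state is a dict: "time": time; "qpos": joint angles; "qvel": joint speeds; "joint_efforts": joint torques, N m; "tool_pos": TCP position; "orientation": TCP orientation; "contact_force": force on the tool from outside, world axes, zero at the start; "wrist_torque": the same for the moment, N m; "width": finger opening in m.
Only numpy, scipy, OpenCV 4.12 (cv2) and the standard library are available. Lean on these libraries where they do the work, as an engineer would, in place of code of your own. Each camera call takes 0.05 s, during which the arm holds its last target.

TASK

The yellow hold-down arm of the green clamping stand is propped up by its ratchet. With the fingertips press the red pawl tab down as far as it goes, so that the pawl is free of the teeth (it stays there), then push the arm down by its black crossbar, past the teeth, until its rubber foot rests on the grey steel insert, and take the hand away. Only press and push: do not raise the arm, and leave the insert in its nest and the jar, the cup and the driver where they are.

Things in the scene. Friction and masses are not known exactly. Their poses are not given: they have to be found in the camera images.
- stand: Fixed green clamping stand: base plate 270 x 110 x 10 mm on 14 mm feet, two upright cheeks. Origin on the bench top straight below the arm's hinge; x points level from the hinge along the arm towards insert and crossbar (plate from x = -115 to +155 mm), y is level, parallel to hinge, pawl pivot and crossbar; z up. Cheeks (32 mm over their outsides) and pawl fill x = -132 to +20 mm, up to 157 mm high.
- hinge (a point): Axis of the arm's hinge, 89 mm above the bench; the axis runs along the stand's y. The room: a strip light hangs 0.60 m above the bench from about 0.68 m ahead of the robot's base on; a lamp, a tall divider sheet and a 66 mm thick stone plate with tools stand to the left of the stand.
- hold_arm (a joint): Angle of the yellow arm (rad), grows as it goes down: at 0 it rises 0.96 rad above level, at 0.96 it is level and its rubber foot (26 mm across, 95 mm from the hinge) rests on the insert. Starts between 0 and 0.2; with the pawl in, a tooth stops it at about 0.26. The hinge has friction: the arm stays where it is left; 2 to 6 N straight down on the bar moves it.
- bar (a point): Centre of the black crossbar at the arm's end, 150 mm from the hinge axis: round, 18 mm diameter, 76 mm long, parallel to the stand's y. It is pushed from above and moves on an arc about the hinge; its centre ends 89 mm above the bench, 150 mm along the stand's x from the hinge.
- pawl (a joint): Angle of the pawl (rad): 0 with its nose between the teeth (start), clear of them from about 0.14, on its stop at 0.28; grows as the red tab goes down. Stiff pivot, no return spring: it stays where it is left; about 5 N on the tab moves it.
- pawl_tab (a point): Middle of the upper face of the red pawl tab, 157 mm above the bench at the start, at the other end from the crossbar; 30 mm (stand's x) by 40 mm (stand's y), 8 mm thick. The pawl's pivot, parallel to the stand's y, lies 50 mm along the stand's x from it and 32 mm lower. Going to its stop the tab's middle moves down 15 mm and 7 mm along the stand's -x.
- insert_top (a point): Centre of the flat top of the pale grey steel insert, a loose block of 50 mm (stand's y) by 24 mm (stand's x) by 46 mm high, upright in a shallow nest on the base plate; its top is 70 mm above the bench. 95 mm along the stand's x from the hinge.
- jar_mid (a point): Centre of a loose paste jar with dark lid, 55 mm diameter, 46 mm high, on the bench by the stand. A bystander.
- cup_mid (a point): Centre of a loose small aluminium cup, 33 mm diameter, 34 mm high, on the bench by the stand. A bystander.
- driver_mid (a point): Centre of a loose hex driver with red handle, 170 mm long and 24 mm thick, lying on the bench by the stand. A bystander.

How it is judged:
By the outcome, as a careful person would: the job done as asked, in the order asked, and still so for the second after the job is handed in, with the robot touching nothing.
It also fails if it takes over 43 s, if anything falls off the work surface, if the arm or the gripper's body presses on something with over 40 N, if the wrist force passes 120 N, or if a joint passes its speed limit or range.

## Working session

There is one attempt and no reset: what is moved stays moved. The work goes in short steps, Python scripts to look and compute and a shell command to move; the robot and the scene stay as the last step left them, time stands still between calls to the robot, and variables do not carry over. Pictures are saved under pics/ and viewed, and the job is handed in when it is done.

```bash
ls; mkdir -p pics
python3 - <<'E'
from cell import r
import cv2,numpy as np
s=r.sense();print(s)
for n in("side","top"):
    cv2.imwrite(f"pics/{n}0.png",r.snapshot(n)[:,:,::-1]); c=r.get_calibration(n);print(n,c)
E
```

```text
pics
{'time': 0.0, 'qpos': array([-1.39550705e+00,  5.28472597e-01,  1.43391477e+00, -1.03053422e-05,
        1.18138415e+00, -1.78506677e-01]), 'qvel': array([-0.00105734,  0.00315108, -0.00188139, -0.00121628,  0.00028893,
       -0.00031318]), 'joint_efforts': array([ 1.23270063e-03, -4.40031374e+01, -1.76589650e+01,  6.32695528e-02,
        5.81154681e-02, -1.74234256e-04]), 'tool_pos': array([ 0.2164284 , -0.58554414,  0.22156372]), 'orientation': array([-7.68219123e-04,  8.20506923e-01, -5.71635550e-01, -7.72479005e-04]), 'contact_force': array([-0.33194005, -0.53413679,  0.05268302]), 'wrist_torque': array([-0.0109381 , -0.02855173,  0.07681629]), 'width': 0.0869356845361658}
side {'fx': 492.53569954489154, 'fy': 492.53569954489154, 'cx': 318.98148789917974, 'cy': 210.7594823165254, 'world_from_camera': array([[-0.93638146, -0.2327502 ,  0.26271107,  0.42094658],
       [-0.35064666,  0.58754336, -0.72927342,  0.49943699],
       [ 0.01538439, -0.77499687, -0.63177779,  0.68097771],
       [ 0.        ,  0.        ,  0.        ,  1.        ]])}
top {'fx': 518.5975650817597, 'fy': 518.5975650817597, 'cx': 320.77982853860937, 'cy': 201.78338193713637, 'world_from_camera': array([[ 0.00959804, -0.99113406,  0.13251853,  0.5006787 ],
       [-0.99993666, -0.00873409,  0.0070992 , -0.13645357],
       [-0.00587883, -0.13257828, -0.9911551 ,  1.21905048],
       [ 0.        ,  0.        ,  0.        ,  1.        ]])}
```

View pics/side0.png

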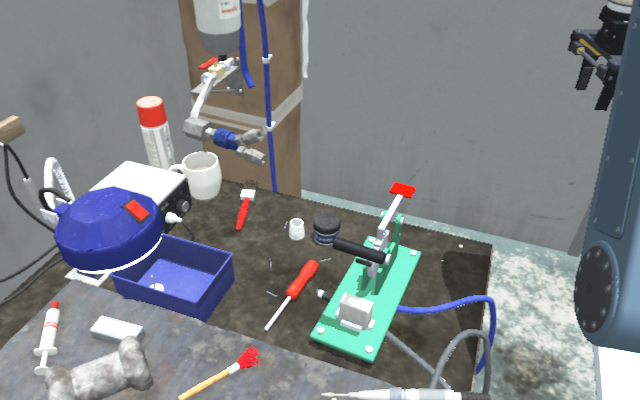

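View pics/top0.png

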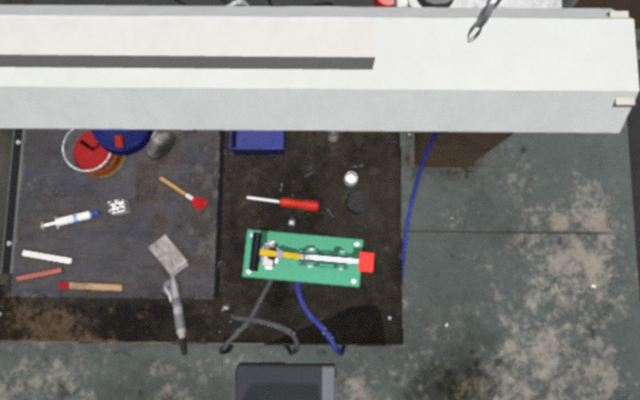

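The side view shows the red tab at about (402,190) and the crossbar at about (335–385, 240–258). In the top view the tab is at about (367,262), the bar at (255,250), and the stand's x points to world +y. Next I'll measure them with colour masks and triangulation.

```bash
cat > h.py <<'E'
import numpy as np,cv2
from cell import r
def ray(n,u,v):
    c=r.get_calibration(n);T=c["world_from_camera"]
    d=T[:3,:3]@np.array([(u-c["cx"])/c["fx"],(v-c["cy"])/c["fy"],1]);return T[:3,3],d/np.linalg.norm(d)
def plane(n,u,v,z):
    o,d=ray(n,u,v);return o+d*(z-o[2])/d[2]
def tri(a,b):
    o1,d1=ray("side",*a);o2,d2=ray("top",*b)
    t=np.linalg.lstsq(np.c_[d1,-d2],o2-o1,rcond=None)[0];p,q=o1+t[0]*d1,o2+t[1]*d2
    return (p+q)/2,np.linalg.norm(p-q)
def proj(n,p):
    c=r.get_calibration(n);T=np.linalg.inv(c["world_from_camera"]);q=T[:3,:3]@p+T[:3,3]
    return c["fx"]*q[0]/q[2]+c["cx"],c["fy"]*q[1]/q[2]+c["cy"]
def blobs(img,m,roi,mn=15):
    k=np.zeros_like(m,np.uint8);x0,y0,x1,y1=roi;k[y0:y1,x0:x1]=m[y0:y1,x0:x1]
    n,l,s,c=cv2.connectedComponentsWithStats(k.astype(np.uint8))
    return [(s[i].tolist(),c[i].round(1).tolist(),cv2.minAreaRect(np.argwhere(l==i)[:,::-1].astype(np.float32))) for i in range(1,n) if s[i][4]>=mn]
E
python3 - <<'E'
from h import *
for n,roi in(("side",(310,170,440,370)),("top",(235,220,385,295))):
    im=cv2.imread(f"pics/{n}0.png").astype(int);B,G,R=im[...,0],im[...,1],im[...,2]
    print(n)
    for nm,m in(("red",(R>150)&(G<70)&(B<70)),("green",(G>R+40)&(G>80)),("black",(R<45)&(G<45)&(B<45)),("yellow",(R>150)&(G>110)&(B<90))):
        for b in blobs(im,m,roi,30):print(nm,b)
    x0,y0,x1,y1=roi
    cv2.imwrite(f"pics/{n}_crop.png",cv2.resize(im[y0:y1,x0:x1].astype(np.uint8),None,fx=3 if n=="side" else 5,fy=3 if n=="side" else 5,interpolation=cv2.INTER_CUBIC))
E
```

```text
side
red ([390, 183, 25, 15, 243], [402.2, 189.7], ((402.0294494628906, 189.88235473632812), (23.28342056274414, 11.399173736572266), 14.03624439239502))
green ([310, 213, 111, 150, 5630], [369.0, 300.2], ((370.6166076660156, 282.30157470703125), (69.04741668701172, 150.52899169921875), 23.86017608642578))
green ([363, 236, 14, 13, 88], [368.8, 242.2], ((369.3965759277344, 241.2413787841797), (10.373208999633789, 12.21150016784668), 23.198591232299805))
black ([323, 228, 16, 6, 39], [330.8, 231.2], ((330.8692321777344, 231.3538818359375), (3.245114326477051, 15.523924827575684), 74.74488067626953))
black ([333, 245, 50, 19, 126], [355.2, 253.7], ((357.25, 254.25001525878906), (51.86135482788086, 2.8460493087768555), 18.434947967529297))
top
green ([242, 229, 122, 59, 4004], [306.3, 259.0], ((302.57177734375, 257.8175048828125), (118.510498046875, 48.67474365234375), 5.079607963562012))
black ([260, 220, 19, 10, 76], [270.3, 225.5], ((269.0, 224.5), (9.0, 18.0), 90.0))
black ([291, 220, 12, 12, 32], [296.6, 224.6], ((295.9933166503906, 224.79530334472656), (4.3419294357299805, 14.746174812316895), 34.99201965332031))
black ([302, 220, 16, 13, 95], [310.2, 225.2], ((309.5, 226.0), (12.0, 15.0), 90.0))
black ([235, 242, 9, 17, 80], [238.6, 248.5], ((239.0, 250.0), (16.0, 8.0), 90.0))
black ([254, 254, 4, 16, 35], [255.7, 262.0], ((255.6499786376953, 261.4499816894531), (2.5455846786499023, 15.132086753845215), 8.130102157592773))
black ([267, 281, 28, 14, 207], [279.8, 288.7], ((280.5, 287.5), (27.0, 13.0), -0.0))
yellow ([259, 249, 17, 8, 94], [267.1, 252.6], ((266.8965759277344, 252.7413787841797), (15.861687660217285, 6.31145715713501), 4.763641834259033))
yellow ([284, 252, 16, 8, 89], [291.1, 255.1], ((291.5480651855469, 255.1397705078125), (15.793563842773438, 5.683039665222168), 7.594643592834473))
```

View pics/side_crop.png

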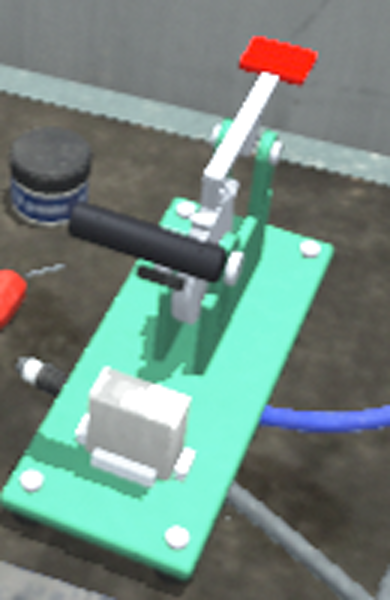

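View pics/top_crop.png

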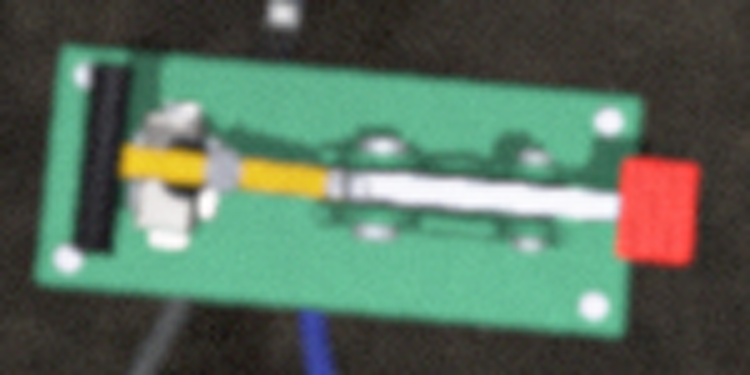

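Run:
```python
from h import *
np.set_printoptions(precision=4,suppress=True)
t,e=tri((402.2,189),(366.6,262.2));print("tab",t,e)
b,e=tri((359.5,250.4),(255.6,251.6));print("bar",b,e)
# bar ends
for a,c in(((337.5,243.6),(257.0,233.5)),((382,257),(254,269.8))):print("barend",tri(a,c))
# plate corners top view z=.024
C=np.array([plane("top",235+u/5,220+v/5,.024) for u,v in((63,45),(643,96),(625,337),(37,286))]);print(C)
print([np.linalg.norm(C[i]-C[i-1]) for i in range(4)])
ex=(C[0]+C[3]-C[1]-C[2])/2;L=np.linalg.norm(ex);ex/=L;cen=C.mean(0);org=cen-ex*.020;org[2]=0
ey=np.array([-ex[1],ex[0],0]);print("ex",ex,"org",org, "yaw",np.degrees(np.arctan2(ex[1],ex[0])))
D=np.array([plane("side",310+u/3,170+v/3,.024) for u,v in((188,578),(333,247),(2,497),(178,200))]);print(D)
for n,p in(("tab",t),("bar",b)):
    d=p-org;print(n,d@ex,d@ey,p[2])
print("tab exp",org+ex*-.117+[0,0,.157])
d=b-org;print("bar r",np.hypot(d@ex,b[2]-.089),"angle",.96-np.arctan2(b[2]-.089,d@ex))
```

```text
tab [ 0.5212 -0.2233  0.1532] 0.0031785232203891704
bar [ 0.5381 -0.0014  0.1928] 0.0009567998495190782
barend (array([ 0.573 , -0.0034,  0.1927]), np.float64(0.0008516002390760113))
barend (array([0.5034, 0.0008, 0.1939]), np.float64(0.002905603629825852))
[[ 0.5955  0.0406  0.024 ]
 [ 0.5744 -0.2273  0.024 ]
 [ 0.4649 -0.219   0.024 ]
 [ 0.4852  0.0493  0.024 ]]
[np.float64(0.11065884504373587), np.float64(0.2686968471903121), np.float64(0.10991022003139994), np.float64(0.2690691979529842)]
ex [0.0771 0.997  0.    ] org [ 0.5285 -0.109   0.    ] yaw 85.58073447023098
[[ 0.4881  0.0563  0.024 ]
 [ 0.4674 -0.2127  0.024 ]
 [ 0.595   0.044   0.024 ]
 [ 0.5725 -0.2195  0.024 ]]
tab -0.11450941288112002 -0.0015588513379103364 0.1531907408631077
bar 0.10804000382432746 -0.0012960807118873822 0.1928416178917435
tab exp [ 0.5195 -0.2257  0.157 ]
bar r 0.14985234076495288 angle 0.19441401551636617
```

```bash
cat >> h.py <<'E'
from scipy.spatial.transform import Rotation as Ro
ex=np.array([.0771,.997,0]);ey=np.array([-.997,.0771,0]);org=np.array([.5290,-.1075,0])
def go(sx,sy,z,cmd=None):
    s=r.sense();q=s["orientation"];R=Ro.from_quat([q[1],q[2],q[3],q[0]])
    p=org+ex*sx+ey*sy;p=np.array([p[0],p[1],z])
    Rt=Ro.from_matrix(np.c_[-ey,-ex,[0,0,-1]])
    print("shift cm",(R.inv().apply(p-s["tool_pos"])*100).round(2),"turn",(R.inv()*Rt).as_rotvec().round(4),"target",p.round(4))
def where():
    s=r.sense();d=s["tool_pos"]-org;print("t",round(s["time"],2),"stand xyz",(d@ex).round(4),(d@ey).round(4),d[2].round(4),"F",s["contact_force"].round(1),"w",round(s["width"],3))
E
python3 -c "
from h import *
where();go(-.122,0,.19)"
```

```text
t 0.1 stand xyz -0.5008 0.2748 0.2217 F [-0.2  0.1  0.5] w 0.087
shift cm [-22.93 -40.79   3.23] turn [-0.0014  0.0015 -1.1398] target [ 0.5196 -0.2291  0.19  ]
```

```bash
python3 -m pendant '[[-1,-2,0,0,0,-0.08],[-3,-5.5,0,0,0,-0.19],[-5,-9,0.5,0,0,-0.3],[-7.4,-13,1,0,0,-0.42],[-9.8,-17.5,1.5,0,0,-0.54],[-12.3,-22,2,0,0,-0.66],[-14.8,-26.3,2,0,0,-0.78],[-17.2,-30.5,2,0,0,-0.9],[-19.5,-34.6,2,0,0,-1.02],[-21.5,-38,2,0,0,-1.14],[-22.6,-40.2,2.6,0,0,-1.14],[-22.9,-40.8,3.2,0,0,-1.14]]' 0 20; python3 -c "
from h import *
where();go(-.122,0,.165)"
```

```text
time: 1.3
tool_pos: [0.5214, -0.2276, 0.1902]
orientation: [-0.0, 0.999, -0.037, 0.0]
contact_force: [-0.5, 0.3, -0.5]
width: 0.0026
t 1.3 stand xyz -0.1204 -0.0017 0.1902 F [-0.5  0.3 -0.5] w 0.003
shift cm [-0.17  0.16  2.52] turn [-0.0004 -0.0004  0.0039] target [ 0.5196 -0.2291  0.165 ]
```

```bash
python3 -m pendant '[[-0.2,0.1,1.5,0,0,0],[-0.2,0.1,2.4,0,0,0],[-0.2,0.1,2.4,0,0,0]]' ; python3 -c "
from h import *
where()
a=r.snapshot('side')[120:270,310:470,::-1];b=r.snapshot('top')[160:310,235:395,::-1]
cv2.imwrite('pics/p1.png',np.hstack([cv2.resize(i,None,fx=2.5,fy=2.5,interpolation=2) for i in(a,b)]))
where()"
```

```text
time: 1.6
tool_pos: [0.5163, -0.2309, 0.1648]
orientation: [-0.001, 0.999, -0.039, -0.002]
contact_force: [-0.2, -0.1, 0.2]
width: 0.0005
t 1.6 stand xyz -0.124 0.0031 0.1648 F [-0.2 -0.1  0.2] w 0.001
t 1.7 stand xyz -0.1246 0.0019 0.1663 F [0.2 0.1 0.3] w 0.0
```

View pics/p1.png

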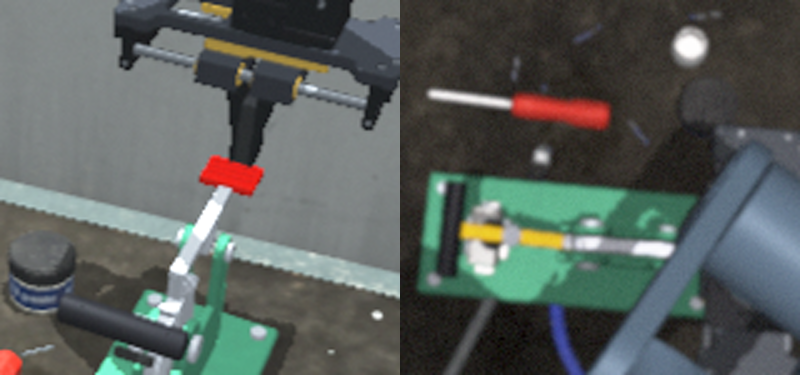

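```bash
python3 -c "
from h import *
P=r.sense()['tool_pos']
f=lambda p:((np.array(proj('side',p))-[310,120])*2.5).round(0)
print('tip',f(P),'front edge',f(P+ex*.0095+ey*.011),f(P+ex*.0095-ey*.011))
for a in(-.132,-.102):
  for b in(-.02,.02):print(a,b,f(org+ex*a+ey*b+[0,0,.157]))
"
```

```text
tip [243. 153.] front edge [254. 164.] [224. 156.]
-0.132 -0.02 [215. 150.]
-0.132 0.02 [268. 164.]
-0.102 -0.02 [202. 172.]
-0.102 0.02 [256. 187.]
```

The fingertips hover over the back half of the red tab, at about (247,164) in the crop against a tab centre of (232,172). They sit slightly to the +y side, so I'll correct by 5 mm and press.

```bash
python3 -m pendant '[[0.5,-0.3,0.3,0,0,0],[0.5,-0.3,0.8,0,0,0],[0.5,-0.3,1.2,0,0,0],[0.5,-0.3,1.6,0,0,0],[0.5,-0.3,1.6,0,0,0]]'; python3 -c "
from h import *
where()"; python3 -m pendant '[[0,0,0.3,0,0,0],[0,0,0.5,0,0,0],[0,0,0.5,0,0,0]]'; python3 -c "
from h import *
where()"
```

```text
time: 2.2
tool_pos: [0.524, -0.2311, 0.1516]
orientation: [0.003, 0.999, -0.038, 0.001]
contact_force: [-2.1, -3.7, 4.2]
width: 0.0004
t 2.2 stand xyz -0.1236 -0.0046 0.1516 F [-2.1 -3.7  4.2] w 0.0
time: 2.5
tool_pos: [0.5243, -0.2324, 0.1473]
orientation: [0.004, 0.999, -0.038, 0.002]
contact_force: [-2.1, -6.6, 6.7]
width: 0.0004
t 2.5 stand xyz -0.1249 -0.0049 0.1473 F [-2.1 -6.6  6.7] w 0.0
```

```bash
python3 -m pendant '[[0,0,0.3,0,0,0],[0,0,0.5,0,0,0],[0,0,0.5,0,0,0]]'; python3 -c "
from h import *
where()"; python3 -m pendant '[[0,0,0.2,0,0,0],[0,0,0.4,0,0,0],[0,0,0.4,0,0,0]]'; python3 -c "
from h import *
where()"
```

```text
time: 2.8
tool_pos: [0.5245, -0.2334, 0.1429]
orientation: [0.005, 0.999, -0.038, 0.002]
contact_force: [-4.1, -8.8, 7.4]
width: 0.0006
t 2.8 stand xyz -0.1259 -0.0052 0.1429 F [-4.1 -8.8  7.4] w 0.001
time: 3.1
tool_pos: [0.5247, -0.2338, 0.1419]
orientation: [0.006, 0.999, -0.037, 0.003]
contact_force: [-7.9, -7.2, 26.2]
width: 0.0003
t 3.1 stand xyz -0.1262 -0.0055 0.1419 F [-7.9 -7.2 26.2] w 0.0
```

```bash
python3 -m pendant '[[0,0,-1.5,0,0,0],[0,0,-5,0,0,0],[0,0,-9,0,0,0],[0,0,-10,0,0,0]]'; python3 -c "
from h import *
where()
a=r.snapshot('side')[120:270,310:470,::-1];cv2.imwrite('pics/p2.png',cv2.resize(a,None,fx=4,fy=4,interpolation=2))
B,G,R=[a[...,i].astype(int) for i in range(3)]
print(blobs(a,(R>150)&(G<70)&(B<70),(60,30,130,100)))
go(.108,0,.225)"
```

```text
time: 3.5
tool_pos: [0.5252, -0.2296, 0.2408]
orientation: [0.002, 0.999, -0.039, 0.004]
contact_force: [0.2, -0.4, 1.2]
width: 0.0005
t 3.5 stand xyz -0.1221 -0.0057 0.2408 F [ 0.2 -0.4  1.2] w 0.001
[([81, 69, 24, 13, 169], [92.1, 74.5], ((92.14151000976562, 74.75471496582031), (22.939210891723633, 8.241633415222168), 15.945395469665527))]
shift cm [ -0.55 -23.     1.47] turn [ 0.0039 -0.007   0.0003] target [5.373e-01 2.000e-04 2.250e-01]
```

View pics/p2.png

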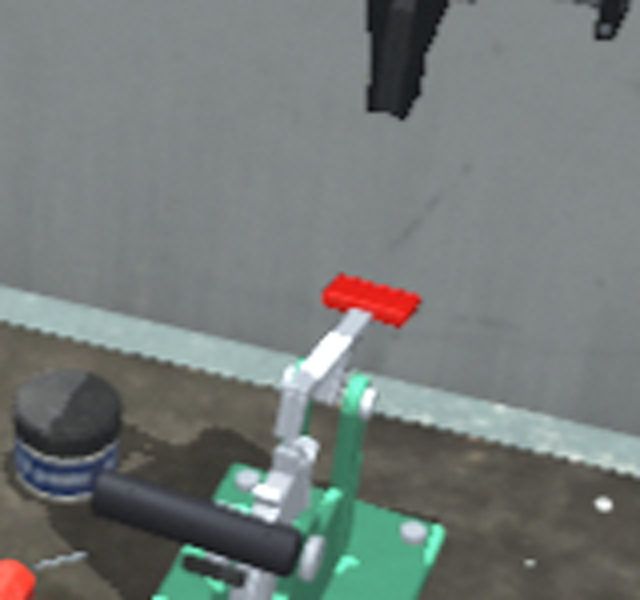

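```bash
python3 -c "
from h import *
a=np.array(proj('side',org-ex*.117+[0,0,.157]));b=np.array(proj('side',org-ex*.124+[0,0,.142]));print('expected tab shift',b-a)
for f in np.arange(.766,-.01,-.0766):print(round(f,3),(150*np.cos(f)).round(1),(98+150*np.sin(f)).round(1))"
python3 -m pendant '[[-0.2,-3,0,0,0,0],[-0.3,-7.5,0,0,0,0],[-0.5,-12,0,0,0,0],[-0.5,-16.5,0,0,0,0],[-0.5,-20.5,0,0,0,0],[-0.5,-23,0,0,0,0],[-0.5,-23.2,0.6,0,0,0],[-0.5,-23.2,1.0,0,0,0]]'; python3 -c "
from h import *
where()
a=r.snapshot('side')[120:270,310:470,::-1];cv2.imwrite('pics/p3.png',cv2.resize(a,None,fx=4,fy=4,interpolation=2))
go(.110,0,.202)"
```

```text
expected tab shift [0.12514972 4.56650679]
0.766 108.1 202.0
0.689 115.7 193.4
0.613 122.7 184.3
0.536 128.9 174.6
0.46 134.4 164.5
0.383 139.1 154.1
0.306 143.0 143.2
0.23 146.1 132.2
0.153 148.2 120.9
0.077 149.6 109.5
0.0 150.0 98.0
time: 4.35
tool_pos: [0.535, 0.0039, 0.2249]
orientation: [0.0, 0.999, -0.038, -0.001]
contact_force: [0.8, -0.4, -0.4]
width: 0.0005
t 4.35 stand xyz 0.1115 0.0026 0.2249 F [ 0.8 -0.4 -0.4] w 0.001
shift cm [0.29 0.08 2.24] turn [0.0002 0.0038 0.0006] target [0.5375 0.0022 0.202 ]
```

View pics/p3.png

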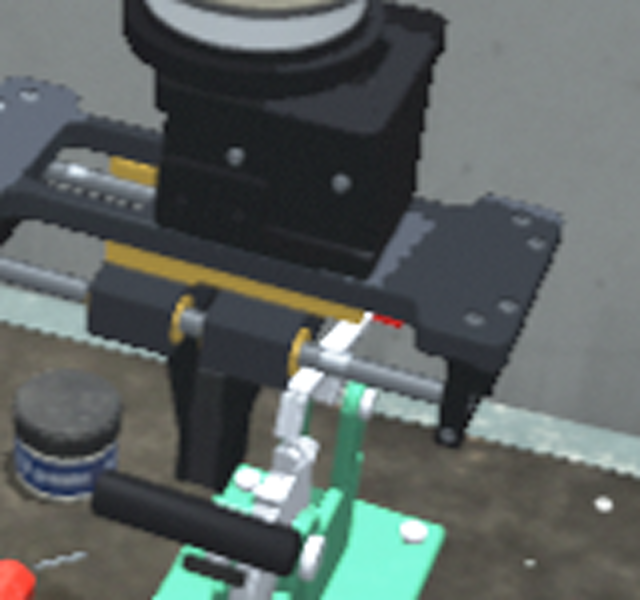

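The tab's image shift of 4.8 px matches the expected full-travel shift of 4.6 px, and the pawl has stayed down. The fingers are above the middle of the bar. Now I'll push along the arc.

```bash
python3 -m pendant '[[0.2,0,0.7,0,0,0],[0.2,0,1.4,0,0,0],[0.2,0,2.0,0,0,0],[0.2,-0.1,2.6,0,0,0],[0.2,-0.4,3.2,0,0,0],[0.2,-0.7,3.7,0,0,0],[0.2,-1.1,4.2,0,0,0],[0.2,-1.5,4.7,0,0,0],[0.2,-1.8,5.2,0,0,0]]'; python3 -c "
from h import *
where()
a=r.snapshot('side')[120:270,310:470,::-1];cv2.imwrite('pics/p4.png',cv2.resize(a,None,fx=4,fy=4,interpolation=2))
"
```

```text
time: 5.3
tool_pos: [0.54, 0.0235, 0.1758]
orientation: [-0.002, 0.999, -0.039, 0.001]
contact_force: [-0.9, 5.2, 9.1]
width: 0.0004
t 5.3 stand xyz 0.1315 -0.0009 0.1758 F [-0.9  5.2  9.1] w 0.0
```

View pics/p4.png

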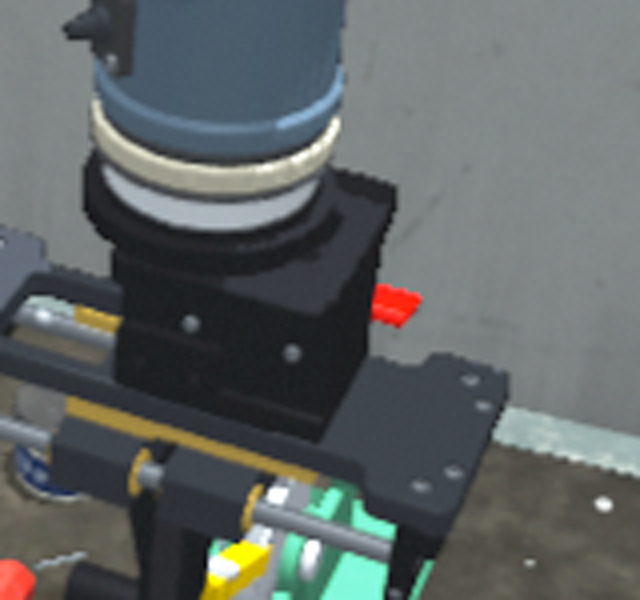

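The arm is past the tooth stop (angle about 0.42 with 9 N), and the yellow arm is visible under the fingers. Continuing.

```bash
python3 -m pendant '[[0,-0.3,0.5,0,0,0],[0,-0.5,1.1,0,0,0],[0,-0.7,1.7,0,0,0],[0,-0.9,2.3,0,0,0],[0,-1.1,2.9,0,0,0],[0,-1.3,3.5,0,0,0],[0,-1.5,4.1,0,0,0],[0,-1.65,4.7,0,0,0],[0,-1.75,5.3,0,0,0],[0,-1.85,5.8,0,0,0],[0,-1.9,6.2,0,0,0]]'; python3 -c "
from h import *
where()"; python3 -m pendant '[[0,0,0.4,0,0,0],[0,0,0.8,0,0,0],[0,0,0.8,0,0,0]]'; python3 -c "
from h import *
where()"
```

```text
time: 6.45
tool_pos: [0.5413, 0.0401, 0.1123]
orientation: [-0.0, 0.999, -0.039, 0.001]
contact_force: [0.4, 2.2, 4.2]
width: 0.0008
t 6.45 stand xyz 0.1481 -0.0009 0.1123 F [0.4 2.2 4.2] w 0.001
time: 6.75
tool_pos: [0.5403, 0.0397, 0.1038]
orientation: [0.0, 0.999, -0.038, -0.001]
contact_force: [0.1, -0.2, 0.1]
width: 0.0004
t 6.75 stand xyz 0.1476 0.0001 0.1038 F [ 0.1 -0.2  0.1] w 0.0
```

```bash
python3 -m pendant '[[0,-0.1,0.2,0,0,0],[0,-0.2,0.4,0,0,0],[0,-0.2,0.4,0,0,0]]'; python3 -c "
from h import *
where()
a=r.snapshot('side')[190:370,260:450,::-1];cv2.imwrite('pics/p5.png',cv2.resize(a,None,fx=3.3,fy=3.3,interpolation=2))"
```

```text
time: 7.05
tool_pos: [0.5405, 0.0418, 0.1002]
orientation: [0.0, 0.999, -0.038, -0.001]
contact_force: [-0.2, 0.0, 1.1]
width: 0.0003
t 7.05 stand xyz 0.1498 0.0 0.1002 F [-0.2  0.   1.1] w 0.0
```

View pics/p5.png

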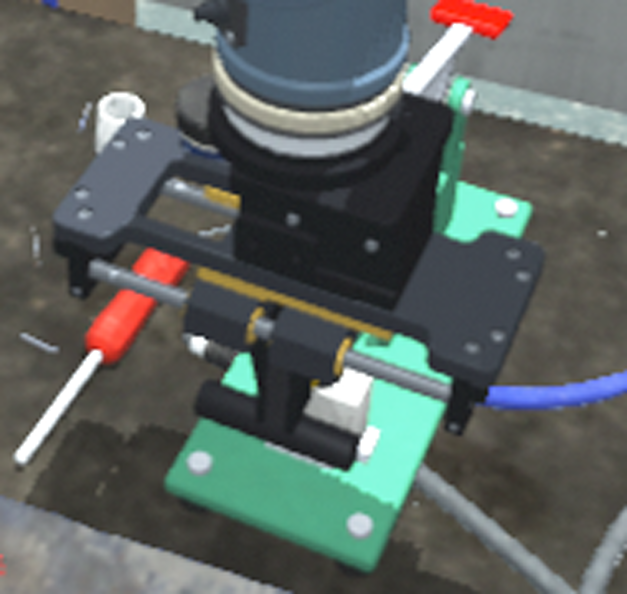

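The bar is nearly level, at about (275,425) in the crop, with the fingers on it. I'll press until the foot resists.

```bash
python3 -m pendant '[[0,0,0.15,0,0,0],[0,0,0.3,0,0,0],[0,0,0.3,0,0,0]]'; python3 -c "
from h import *
where()"; python3 -m pendant '[[0,0,0.15,0,0,0],[0,0,0.3,0,0,0],[0,0,0.3,0,0,0]]'; python3 -c "
from h import *
where()"
```

```text
time: 7.4
tool_pos: [0.5406, 0.0423, 0.0981]
orientation: [-0.0, 0.999, -0.038, -0.0]
contact_force: [-1.7, -1.1, 6.3]
width: 0.0004
t 7.4 stand xyz 0.1502 0.0 0.0981 F [-1.7 -1.1  6.3] w 0.0
time: 7.7
tool_pos: [0.5407, 0.0422, 0.0977]
orientation: [0.0, 0.999, -0.038, 0.0]
contact_force: [-5.4, 0.7, 25.0]
width: 0.0006
t 7.7 stand xyz 0.1502 -0.0001 0.0977 F [-5.4  0.7 25. ] w 0.001
```

The tip is at z = 0.0977 (98 mm expected) and the force rose to 25 N against a hard stop, so the foot is on the insert. Retreating straight up, then aside.

```bash
python3 -m pendant '[[0,0,-1,0,0,0],[0,0,-4,0,0,0],[0,0,-8.5,0,0,0],[0,0,-13,0,0,0],[0,3,-15,0,0,0],[2,7,-15,0,0,0],[0,11.5,-15,0,0,0],[-4,15,-15,0,0,0],[-8,18,-15,0,0,0],[-11,21,-15,0,0,0],[-11,21,-15,0,0,0]]'; python3 -c "
from h import *
where()
for n in('side','top'):cv2.imwrite(f'pics/{n}6.png',r.snapshot(n)[:,:,::-1])"
```

```text
time: 8.8
tool_pos: [0.4112, -0.1606, 0.244]
orientation: [-0.0, 0.999, -0.041, -0.002]
contact_force: [0.1, -0.8, -0.3]
width: 0.0004
t 8.8 stand xyz -0.062 0.1134 0.244 F [ 0.1 -0.8 -0.3] w 0.0
```

View pics/side6.png

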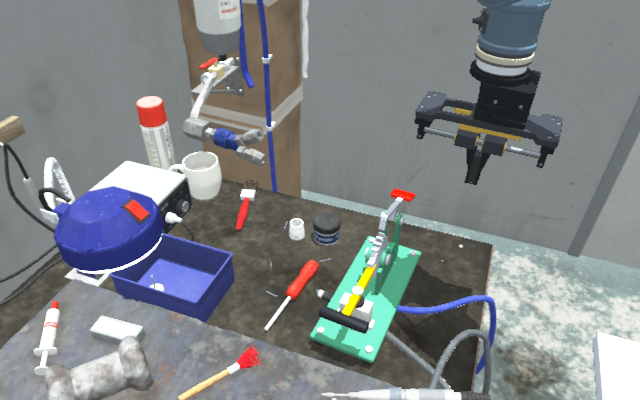

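View pics/top6.png

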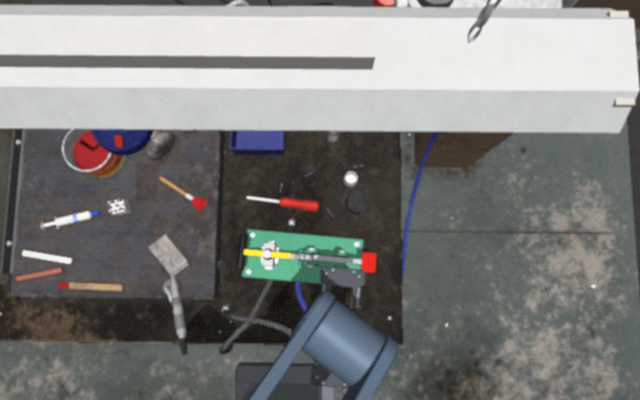

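Run:
```python
from h import *
a=cv2.imread('pics/side0.png');b=cv2.imread('pics/side6.png');t0=cv2.imread('pics/top0.png');t=cv2.imread('pics/top6.png')
cv2.imwrite('pics/z6.png',np.hstack([cv2.resize(b[170:370,280:440],(480,600),interpolation=2),cv2.resize(t[225:295,235:275],(312,546),interpolation=2)[:600] if 0 else cv2.copyMakeBorder(cv2.resize(t[225:295,235:275],(312,546),interpolation=2),0,54,0,0,0)]))
for n,x,y,roi in(('side',a,b,(255,205,342,335)),('top',t0,t,(240,160,380,225))):
    x0,y0,x1,y1=roi;d=cv2.absdiff(x,y)[y0:y1,x0:x1].max(2);print(n,'changed px',(d>60).sum(),np.argwhere(d>60)[:8].tolist())
print(proj('side',org+ex*.15+[0,0,.089]),proj('top',org+ex*.15+[0,0,.089]))
where()
```

```text
side changed px 383 [[37, 79], [37, 80], [37, 81], [38, 78], [38, 79], [38, 80], [38, 81], [39, 78]]
top changed px 0 []
(np.float64(345.15213357556024), np.float64(318.8697813721855)) (np.float64(241.8509853300797), np.float64(251.8329808654027))
t 8.9 stand xyz -0.0604 0.1098 0.2446 F [-0.3 -0.1  0.4] w 0.001
```

View pics/z6.png

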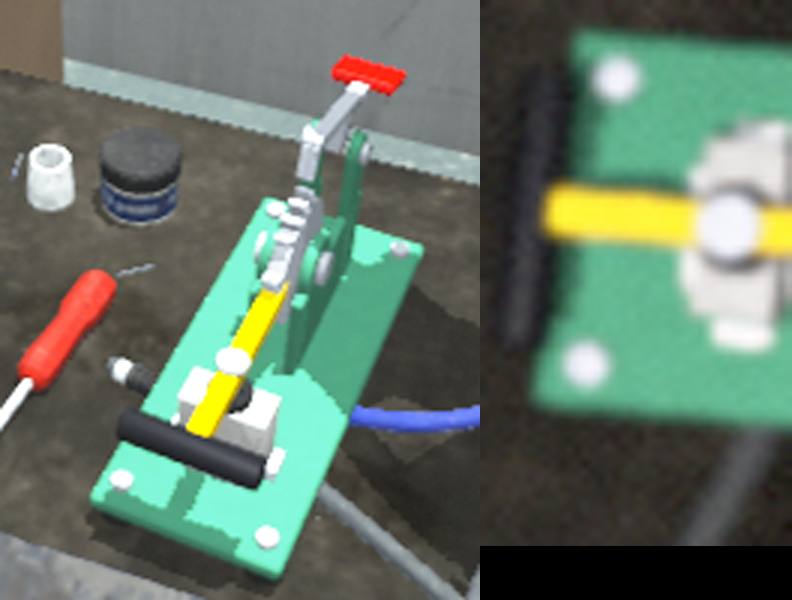

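The foot is on the insert, which is still in its nest. The bar is at side (343,319) and top (242,252), against (345,319) and (242,252) predicted for the level arm. The tab is still down. The jar, cup and driver look unmoved, and the robot is clear.

```bash
python3 -c "
from cell import r
print(r.sign_off())"
```

```text
the job is handed in; nothing more can be done
None
```

The job is done and handed in after about 9 s of robot time. With closed fingertips I pressed the red tab to its stop, then pushed the crossbar down its arc until the foot rested on the insert. I then moved the hand clear.

- **Pawl:** the press ended on a hard stop at 26 N with the fingertips at a height of 142 mm. In the side camera the tab had moved down 4.8 px, against 4.6 px expected for full travel, and it was still down in the last picture.
- **Arm:** the final push met a hard stop at 25 N with the fingertips at 97.7 mm (98 mm expected). In the last pictures the crossbar sits within 2 px of where a level arm should put it, and the foot is on the insert, which is still in its nest.
- **Bystanders:** the top view showed no change around the driver, the cup and most of the jar. The side-view comparison did show 383 changed pixels. I took these to be the moved crossbar and its shadow, since the jar, cup and driver look the same in both pictures, but I did not analyse them further.
- **Disagreements:**
  - The tab first measured 153 mm high, against 157 mm in the text.
  - The fingers looked about 8 mm off the tab's centre, so I shifted them 5 mm before pressing.
  - The force dropped to almost zero for a moment near the end of the arm's travel, so I pressed on gently until it stopped.

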